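# Line up the bearing tray and the grease tin in the bench stop

## Robot

A 6-joint arm with a two-finger parallel gripper is mounted at the origin on the work surface. World frame = base frame: x ahead of the robot, y to its left, z up, the work surface at z = 0. Lengths are in mm, angles in rad, forces in N, time in s.
With the tool pointing down it reaches from about 300 to 850 mm from the base axis. Payload 4.2 kg.
Tool frame: the origin (TCP) lies midway between the tips of the shut fingers; the grasp point (between the pads) lies 19 mm behind it (robot.tcp_to_grasp is the distance from the TCP to the grasp point, in mm); z points along the fingers, y is the line along which they close (so a half turn about z gives the same grasp; the last joint's range is limited). The gripper opens to 91 mm and grips with 3 to 60 N. Pads are 32 mm wide; open, the fingers measure 118 mm over their backs; the gripper's body (76 mm by 178 mm) begins 60 mm behind the grasp point.
Start: joints at [-1.148, 0.32, 1.565, -0, 1.257, -0.02], TCP at [246.376, -519.559, 213.976] pointing down, gripper open.
Joint ranges: [-3.11, 3.11], [-0.84, 2.01], [0.21, 2.61], [-1.34, 4.49], [0.05, 2.63], [-2.56, 2.56]. Speed limits (rad/s): [2.57, 2.57, 3.14, 3.14, 3.14, 3.14].

## Interface

Orientations are given as a rotation vector (axis times angle).
In Python, from bench import robot, eoat, kinematics, capture, camera_info, nets gives the robot as it stands. The module is installed in compiled form; this text tells all that it offers. Calls block until the motion is done:
- robot.move_to(position, orientation): joint-space move of the TCP to a pose.
- robot.move_linear(position, orientation=None, feed=150): straight line of the TCP; orientation=None keeps the orientation; feed is the mean speed in mm/s.
- robot.move_j(angles): joint-space move.
- eoat.set_gripper(opening, newtons=None): opening from 0.0 (shut) to 1.0 (fully open); newtons is the grip in N (None keeps the last); returns when the fingers have stopped.
- robot.dwell(seconds).
- kinematics.ik(position, orientation): joint angles nearest the present ones, or None.
- robot.read_state(): the state.
- capture(name): name is "scene" or "top" or "wrist"; returns the picture (400x640x3 uint8, red, green, blue); there is no depth.
- camera_info(name): a dict with "vertical_fov" (degrees; the focal length in pixels is half the picture's height over the tangent of half this angle, whatever the lens; pixels are square), "cx", "cy" (the principal point, pixels), "R" (3x3) and "t" (3): a world point X has camera coordinates R X + t. Camera axes: x right, y down, z forward; pixel columns grow to the right and rows downward; lengths in mm; the calibration is good to about 2 mm. The wrist camera is an equidistant fisheye: a pixel r from the principal point sees the ray r / f radians off the axis. A picture is of the moment at which its call begins: read the wrist's pose just before it. camera_info takes no time and is no camera call; for the wrist camera it gives the pose at the moment of the call.
A pose or a line that the arm cannot do raises robot.Unreachable and nothing moves.
- robot.hand_in(): hands the job in; it is judged then, once.
Trained networks look in the newest picture that a camera, given by its name, has taken for a name from the list of things; names that differ only in an ending like _2 or _b are one class to them, and where a whole thing is asked for, a point or a joint stands for the part that bears it (a point fixed in the world has none). Each returns a list of dicts, best first, with "score" (0 to 1); they miss things now and then, are a little off and sometimes report something else, mostly with a low value. They report only what shows in the picture. A call takes as long as a camera call. They do not tell look-alikes from the thing itself.
- nets.silhouettes(camera, name): "region" (400x640 bool, what is visible of it) and "bbox" ([left, top, width, height] in pixels, round what is visible of it).
- nets.tip_of(camera, name): "uv" ([column, row] in pixels: a listed point, or the origin of a listed thing).
The state is a dict: "time_s": time; "joints": joint angles; "joint_velocities": joint speeds; "tau": joint torques, N m; "tcp_pos": TCP position; "orientation": TCP orientation; "contact_force": force on the tool from outside, world axes, zero at the start; "ft_torque": the same for the moment, N m; "opening": opening from 0.0 (shut) to 1.0 (fully open); "finger_force": force on a finger pad.
Only numpy, scipy, OpenCV 4.12 (cv2) and the standard library are available. Lean on these libraries where they do the work, as an engineer would, in place of code of your own. Each camera call takes 0.05 s, during which the arm holds its last target. There are 200 camera calls.

## Task

Get the bench ready for a hub service by pushing things along the bench with the fingers, without picking anything up: first push the steel parts tray into the corner of the wooden bench stop, so that its long side lies flat against the long batten and its end against the short batten. Then push the round grease tin up against the long batten and along it until it touches the end of the tray. Leave the tray home in its corner and everything else on the bench where it is.

Things in the scene. Friction and masses are not known exactly. Their poses are not given: they have to be found in the camera images.
- stop: L-shaped stop of dark wooden battens, 22 mm high, 40 mm thick, fixed to the bench. Origin: its inner corner, on the bench surface; z up. The long batten's inner face is the plane x = 0, from y = 0 to y = -420 mm; +x points across it, away from the work. The short batten's inner face is the plane y = 0, from x = 0 to x = -90 mm; +y points to it. Things to push start at x < 0, y < 0.
- tray: Open rectangular steel tray with bearing parts held magnetically in it, loose: 80 mm (its x) by 120 mm (its y), 30 mm high, walls 3 mm, 0.3 to 0.65 kg. Origin: centre of its underside; its axes start within 0.35 rad of the stop's. Its +x long side belongs against the long batten, its +y end against the short batten.
- tin: Closed round metal grease tin standing on the bench, 90 mm in diameter, 45 mm high, upright cylinder, about 0.3 to 0.55 kg, loose. Origin at the centre of its underside. Starts on the -y side of the tray, and belongs against the long batten, touching the tray's -y end.
- bbcup: Bystander, not to be disturbed: dark steel ring, 44 mm across and 22 mm high, lying on the bench. Origin at the centre of its underside.
- wrench: Bystander, not to be disturbed: steel spanner 170 mm long, lying flat. Origin at the centre of its underside.
- nutjar: Bystander, not to be disturbed: glass jar with steel lid, 52 mm across, 60 mm high. Origin at the centre of its underside.
- hub: Bystander, not to be disturbed: black and silver wheel hub standing on end, 60 mm across, 67 mm high. Origin at the centre of its underside.
- mug: Bystander, not to be disturbed: white mug 80 mm across plus handle, 90 mm high. Origin at the centre of its underside.
- pedal: Bystander, not to be disturbed: black bicycle pedal, 72 by 90 mm, 20 mm high, with a steel axle standing 35 mm out at its +y end. Origin at the centre of its underside.
- driver: Bystander, not to be disturbed: screwdriver lying flat, about 200 mm long, along its x axis. Origin at the centre of its underside.
Mind the look-alikes: they are no part of the job. Several things have the shape of the wrench; the one meant has the colours described above.

How it is judged:
By the outcome, as a careful person would: the job done as asked, in the order asked, and still so for the second after the job is handed in, with the robot touching nothing.
It also fails if it takes over 64 s, if anything falls off the work surface, if the arm or the gripper's body presses on something with over 40 N, if the wrist force passes 120 N, or if a joint passes its speed limit or range.

## Working session

There is one attempt and no reset: what is moved stays moved. The work goes in short steps, each a Python script; the robot and the scene stay as the last script left them, time stands still between calls to the robot, and variables do not carry over. Pictures are saved under pics/ and viewed, at most 10 in all, crops included, and the job is handed in when it is done.

```bash
mkdir -p pics; python3 - <<'E'
from bench import robot, capture, camera_info, nets
import cv2,numpy as np
for c in ("scene","top"):
    im=capture(c); cv2.imwrite(f"pics/{c}0.png",im[:,:,::-1]); i=camera_info(c); print(c,i)
    for n in ("stop","tray","tin","bbcup","nutjar","hub","mug","pedal","driver","wrench"):
        print(n,[(round(d["score"],2),np.round(d["uv"],1).tolist()) for d in nets.tip_of(c,n)[:4]])
print(robot.read_state())
E
```

```text
scene {'vertical_fov': 49.71302488958495, 'cx': 316.26476553092203, 'cy': 198.38311929133178, 'R': array([[-0.63910282,  0.76910929, -0.00429835],
       [ 0.49230267,  0.40477967, -0.77057868],
       [-0.59091934, -0.4945951 , -0.63733039]]), 't': array([ 429.31032101, -203.96302097, 1774.00109226])}
stop [(0.98, [346.9, 253.7])]
tray [(0.71, [342.4, 211.1])]
tin [(0.81, [281.9, 189.4])]
bbcup [(0.44, [335.9, 186.8]), (0.38, [314.5, 257.8]), (0.16, [453.4, 218.7])]
nutjar [(0.86, [292.0, 247.3])]
hub [(0.81, [315.3, 262.8])]
mug [(0.61, [402.5, 257.8]), (0.26, [288.6, 246.7])]
pedal [(0.95, [452.7, 217.4])]
driver [(0.77, [305.5, 152.0])]
wrench [(0.56, [257.0, 179.6]), (0.55, [259.9, 132.7])]
top {'vertical_fov': 44.781452824155764, 'cx': 322.2378125484365, 'cy': 204.18604035819047, 'R': array([[-2.02733146e-02, -9.99785408e-01, -4.25811568e-03],
       [-9.86584677e-01,  2.06953131e-02, -1.61933258e-01],
       [ 1.61986631e-01,  9.18067800e-04, -9.86792526e-01]]), 't': array([ -97.6675709 ,  537.14178502, 1519.27407242])}
stop [(0.56, [251.6, 168.2])]
tray [(0.63, [297.0, 210.3]
[... 289 characters left out ...]
oints': array([-1.14794584e+00,  3.19589643e-01,  1.56446278e+00, -2.15344732e-05,
        1.25737274e+00, -1.99857544e-02]), 'joint_velocities': array([-1.67490633e-03,  1.46312255e-03, -5.01768391e-04, -5.73049559e-04,
       -2.90652929e-05,  6.77513569e-05]), 'tau': array([ 1.54604886e-04, -4.12361348e+01, -2.32230681e+01,  7.27805961e-02,
        3.78386350e-02,  1.98529602e-05]), 'tcp_pos': array([ 246.40892759, -519.57311957,  213.99637548]), 'orientation': array([3.06473055e+00, 6.89908894e-01, 2.11073211e-05]), 'contact_force': array([0.26374091, 0.1449566 , 0.37406354]), 'ft_torque': array([-0.02079444,  0.02242396, -0.0455457 ]), 'finger_force': 0.0, 'opening': 1.0022171689353803}
```

View pics/top0.png

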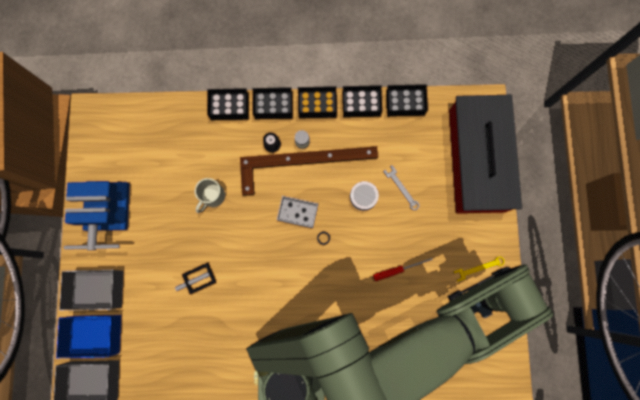

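View pics/scene0.png

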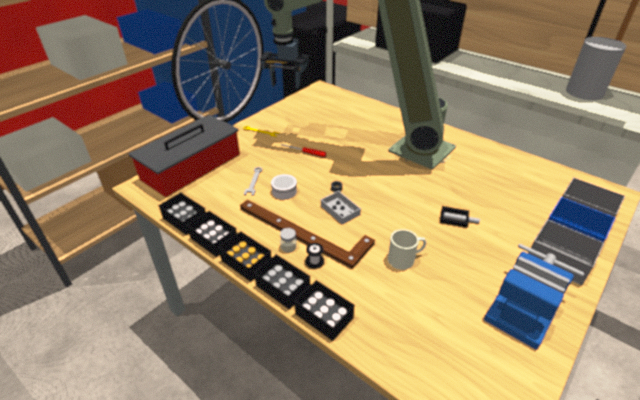

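The top view shows the stop's inner corner near (254,167), the tray at (297,212), the tin at (364,196), bbcup at (323,239) close behind the tray, and the wrench at (402,188), clear of the work. The only tin-like things are the mug (208,193) and the jar (302,140). The round white tin at (364,196) and the grey tray at (297,212) fit the description. Next is a close wrist look.

```bash
cat > h.py <<'E'
from bench import robot, eoat, kinematics, capture, camera_info, nets
import cv2,numpy as np
from scipy.spatial.transform import Rotation as Ro
def foc(i): return 200/np.tan(np.radians(i["vertical_fov"]/2))
def ray(i,uv,z,fish=False):
    d=(np.array(uv,float)-[i["cx"],i["cy"]])/foc(i)
    if fish:
        r=np.hypot(*d)+1e-12; v=np.r_[d/r*np.sin(r),np.cos(r)]
    else: v=np.r_[d,1]
    R,t=np.array(i["R"]),np.array(i["t"]); c=-R.T@t; w=R.T@v
    return c+w*(z-c[2])/w[2]
def rectify(im,i,x0,x1,y0,y1,z,s,fish):
    "bird's-eye picture of plane z: rows go down with falling x, columns right with falling y; s mm/px"
    X,Y=np.meshgrid(np.arange(x1,x0,-s),np.arange(y1,y0,-s),indexing="ij")
    P=np.stack([X,Y,np.full_like(X,z)],-1)@np.array(i["R"]).T+i["t"]
    if fish:
        q=np.hypot(P[...,0],P[...,1]); k=foc(i)*np.arctan2(q,P[...,2])/np.maximum(q,1e-9)
    else: k=foc(i)/P[...,2]
    return cv2.remap(im,(P[...,0]*k+i["cx"]).astype(np.float32),(P[...,1]*k+i["cy"]).astype(np.float32),cv2.INTER_LINEAR)
def down(phi):
    "tool down, tool y at angle phi from world y"
    return (Ro.from_rotvec([0,0,phi])*Ro.from_rotvec([np.pi,0,0])).as_rotvec()
def look(name,x0,x1,y0,y1,z=0,s=1):
    i=camera_info("wrist"); im=capture("wrist")
    cv2.imwrite(f"pics/{name}_raw.png",im[:,:,::-1])
    cv2.imwrite(f"pics/{name}.png",rectify(im,i,x0,x1,y0,y1,z,s,True)[:,:,::-1]); return i
E
python3 - <<'E'
from h import *
i=camera_info("top")
for n,uv,z in [("corner",(254,167),22),("batend",(377,157),22),("tray",(298,212),30),("tin",(364,195),45),("cup",(323,239),11),("mug",(208,193),0),("jar",(299,141),0),("hub",(270,144),0),("wr",(402,188),0)]:
    print(n,ray(i,uv,z).round())
s=robot.read_state(); c=camera_info("wrist"); print("cam",(-np.array(c["R"]).T@c["t"]).round(), s["tcp_pos"].round(),np.array(c["R"]).round(2), foc(c))
for p in [(470,0,330),(430,0,400)]:
    for phi in (0,np.pi,np.pi/2): 
        print(p,phi,kinematics.ik(list(p),down(phi)))
E
```

```text
corner [668. 114.  22.]
batend [ 693. -293.   22.]
tray [513. -30.  30.]
tin [ 562. -244.   45.]
cup [ 426. -109.   11.]
mug [588. 270.   0.]
jar [760. -34.   0.]
hub [752.  64.   0.]
wr [ 591. -375.    0.]
cam [ 324. -483.  384.] [ 246. -520.  214.] [[ 0.43 -0.9   0.  ]
 [-0.86 -0.41  0.3 ]
 [-0.27 -0.13 -0.95]] 309.70691628693146
(470, 0, 330) 0 [-2.44705272e-02  9.64349401e-02  1.56705167e+00 -4.44089210e-16
  1.47810604e+00  1.54632580e+00]
(470, 0, 330) 3.141592653589793 [-0.02447053  0.09643494  1.56705167  0.          1.47810604 -1.59526685]
(470, 0, 330) 1.5707963267948966 [-2.44705272e-02  9.64349401e-02  1.56705167e+00 -4.44089210e-16
  1.47810604e+00 -2.44705272e-02]
(430, 0, 400) 0 [-2.67473752e-02  2.04504078e-02  1.48116493e+00 -4.44089210e-16
  1.63997732e+00  1.54404895e+00]
(430, 0, 400) 3.141592653589793 [-0.02674738  0.02045041  1.48116493  0.          1.63997732 -1.5975437 ]
(430, 0, 400) 1.5707963267948966 [-2.67473752e-02  2.04504078e-02  1.48116493e+00 -4.44089210e-16
  1.63997732e+00 -2.67473752e-02]
```

```bash
python3 - <<'E'
from h import *
robot.move_to([470,-100,330],down(np.pi/2)); robot.dwell(0.3)
i=look("w1",370,770,-370,190,22,0.8)
for n in ("tray","tin","bbcup","stop"): print(n,[(round(d["score"],2),ray(i,d["uv"],0 if n!='stop' else 0,True).round(1).tolist()) for d in nets.tip_of("wrist",n)[:3]])
print(robot.read_state()["time_s"])
E
```

```text
tray [(0.75, [515.5, -31.7, 0.0])]
tin [(0.56, [560.5, -247.7, 0.0])]
bbcup [(0.89, [432.7, -106.7, 0.0])]
stop []
3.4333
```

View pics/w1.png

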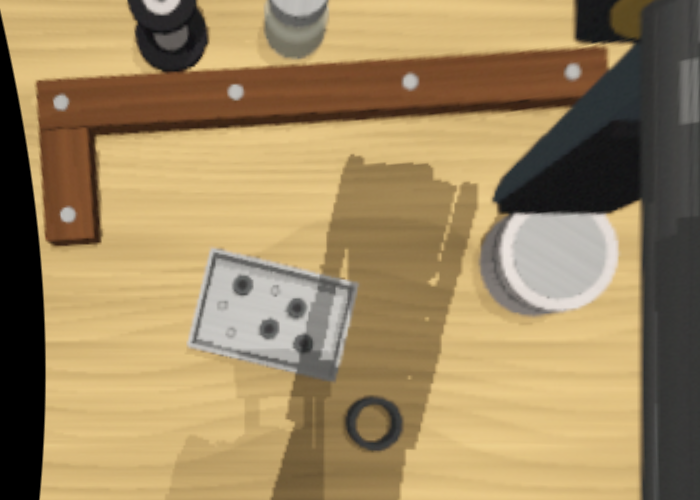

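Bird's-eye picture (0.8 mm/px, z = 22 plane). The stop's inner edge runs from (95,127) to (560,104), putting its corner at world (668,114) and its rotation at +0.05 rad. The tray's corners are (213,250), (356,283), (336,380) and (190,346), which gives a centre of (518,-29), a rotation of -0.23 rad and a length of 117 mm, close to the stated 120. The tin is at about (560,-247), and bbcup is 21 mm from the tray's near right corner.

Next I push the tray against the long batten.

```bash
cat >> h.py <<'E'
TH=0.0494; C0=np.array([668.,114.]); 
def S(x,y): c,s=np.cos(TH),np.sin(TH); return C0+[c*x-s*y,s*x+c*y]
def inS(p): d=np.array(p[:2])-C0; c,s=np.cos(TH),np.sin(TH); return np.array([c*d[0]+s*d[1],-s*d[0]+c*d[1]])
def F():
    st=robot.read_state(); f=st["contact_force"]; c,s=np.cos(TH),np.sin(TH)
    return np.array([c*f[0]+s*f[1],-s*f[0]+c*f[1]]),inS(st["tcp_pos"]),st["time_s"]
def at(x,y,z): return [*S(x,y),z]
def press(dx,dy,lim,n,step=2,feed=20):
    "step along (dx,dy) in the stop frame until the reaction reaches lim N"
    f0,p,_=F(); z=robot.read_state()["tcp_pos"][2]; q=p.copy()
    for k in range(n):
        q=q+step*np.array([dx,dy]); robot.move_linear(at(*q,z),feed=feed)
        f,p,t=F(); r=-(f@[dx,dy])
        if r>lim: break
    print("press",k,"f",f.round(1),"tcpS",p.round(1),"cmd",q.round(1),"t",round(t,1)); return q
E
python3 - <<'E'
from h import *
ph=-0.227; T=np.array([518.,-29.]); tx=np.array([np.cos(ph),np.sin(ph)])
eoat.set_gripper(0.6)
p=T-64*tx
robot.move_to([*p,90],down(ph)); robot.move_linear([*p,8],feed=150)
print(F(),robot.read_state()["opening"])
robot.move_linear([*(T-50*tx),8],feed=50); print(F())
robot.move_linear(at(-130,-138,8),down(TH),feed=50); print(F())
robot.move_linear(at(-104,-138,8),feed=50); print(F())
press(1,0,14,10)
E
```

```text
(array([-0.65952139, -0.31776486]), array([-217.75352948, -118.09372081]), 6.575) 0.6024515611592756
(array([0.42393333, 0.23827629]), array([-203.61330595, -122.01685619]), 7.0083)
(array([-1.68423383,  0.02956164]), array([-129.80018112, -137.97145697]), 8.6917)
(array([0.37278263, 0.46149883]), array([-103.24012985, -138.04040597]), 9.3583)
press 5 f [-14.3  -1.5] tcpS [ -96.  -138.1] cmd [ -91.2 -138. ] t 10.9
```

```bash
python3 - <<'E'
from h import *
robot.move_linear(at(-110,-138,8),feed=100); robot.move_linear(at(-110,-138,90),feed=250)
eoat.set_gripper(0.3)
o=down(TH+np.pi/2)
robot.move_to(at(-41,-232,90),o); robot.dwell(.2)
i=look("w2",440,760,-320,180,22,0.8)
robot.move_linear(at(-41,-232,8),feed=150); print(F())
robot.move_linear(at(-41,-150,8),feed=60); print(F())
press(0,1,14,14)
E
```

```text
(array([-0.33301115,  0.43418976]), array([ -40.34359641, -232.15752821]), 14.775)
(array([-1.50805197, -3.39583604]), array([ -41.24826004, -149.52807704]), 16.2917)
press 10 f [  0.6 -16.2] tcpS [ -40.6 -131.5] cmd [ -41.2 -127.5] t 19.1
```

View pics/w2.png

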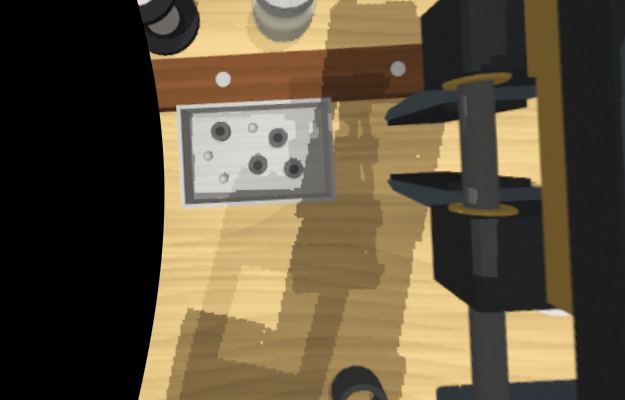

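The tray sits flat against the long batten, spanning (180,105) to (332,200). The +y push ended on a firm stop. Now I nudge it sideways to reseat it, then look.

```bash
python3 - <<'E'
from h import *
robot.move_linear(at(-41,-145,8),feed=100); robot.move_linear(at(-41,-145,90),feed=250)
eoat.set_gripper(0.6)
robot.move_to(at(-112,-56,90),down(TH)); robot.move_linear(at(-112,-56,8),feed=150)
robot.move_linear(at(-99,-56,8),feed=50)
press(1,0,14,8)
robot.move_linear(at(-112,-56,8),feed=100); robot.move_linear(at(-112,-56,90),feed=250)
robot.move_to(at(-160,-160,330),down(np.pi/2)); robot.dwell(.3)
i=look("w3",480,760,-330,190,22,0.8)
import pickle; pickle.dump(i,open("i3.pkl","wb"))
print([(round(d["score"],2),ray(i,d["uv"],0,True).round(1)) for d in nets.tip_of("wrist","tin")],F())
E
```

```text
press 4 f [-18.9  -1.4] tcpS [-96.5 -56.1] cmd [-88.3 -56. ] t 24.4
[(0.69, array([ 564.2, -245.9,    0. ]))] (array([-0.65744717, -0.08922499]), array([-159.97263971, -159.94091815]), 27.15)
```

View pics/w3.png

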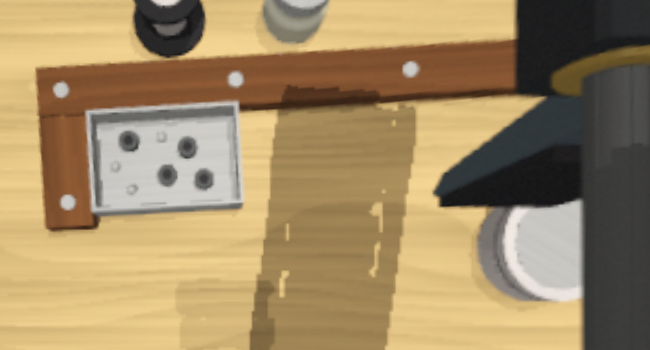

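The tray is home: its left end is at column 88 against the short batten, and its long side runs along the long batten at row 105. The tin is still at about (563,-247). The wrench tip is beside the spot from which I would push the tin along the batten, so I move the tin 80 mm in +y first, then to the batten, then along it.

```bash
python3 - <<'E'
from h import *
eoat.set_gripper(0.44)
oy=down(TH+np.pi/2); ox=down(TH)
robot.move_to(at(-123,-426,90),oy); robot.move_linear(at(-123,-426,8),feed=150); print(F())
robot.move_linear(at(-123,-332,8),feed=60); print(F())
robot.move_linear(at(-123,-345,8),feed=100); robot.move_linear(at(-123,-345,90),feed=250)
robot.move_to(at(-196,-275,90),ox); robot.move_linear(at(-196,-275,8),feed=150); print(F())
robot.move_linear(at(-110,-275,8),feed=60); print(F())
press(1,0,8,10)
robot.move_linear(at(-116,-275,8),feed=100); robot.move_linear(at(-116,-275,90),feed=250)
robot.move_to(at(-46,-346,90),oy); robot.dwell(.2)
i=look("w4",440,760,-420,130,22,0.8); print(F())
E
```

```text
(array([-0.29526076, -0.4529912 ]), array([-122.10717137, -426.13484126]), 29.6417)
(array([-0.46184108, -2.38452438]), array([-122.87408152, -332.09548873]), 31.3583)
(array([-0.01336681,  0.71310572]), array([-195.43439689, -275.28489883]), 34.2667)
(array([-5.01445183, -0.45836091]), array([-111.58163493, -274.60230789]), 35.85)
press 8 f [-11.2  -1. ] tcpS [ -97.6 -274.1] cmd [ -93.6 -274.6] t 38.1
(array([-0.07096867,  0.38635853]), array([ -46.06305927, -345.85599887]), 40.65)
```

View pics/w4.png

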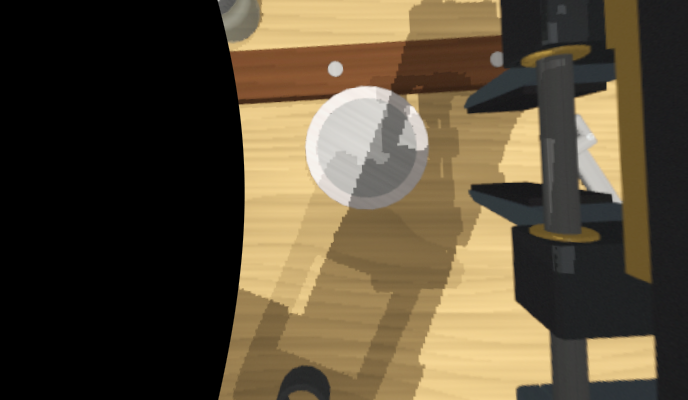

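The tin is against the batten, centred at (367,147), and the wrench tip at (590,140) is clear of the fingers. Now I push the tin along to the tray.

```bash
python3 - <<'E'
from h import *
robot.move_linear(at(-45,-346,8),feed=150); print(F())
robot.move_linear(at(-44,-232,8),feed=70); print(F())
press(0,1,9,20,step=1.5,feed=25)
robot.move_linear(at(-44,-240,8),feed=60); robot.move_linear(at(-44,-240,90),feed=250)
robot.move_to(at(-190,-220,330),down(np.pi/2)); robot.dwell(.3)
i=look("w5",540,740,-180,160,30,0.45); print(F())
E
```

```text
(array([ 0.12500972, -0.41435759]), array([ -44.35690076, -346.2742623 ]), 41.35)
(array([ 0.54621446, -3.02572039]), array([ -43.84630309, -232.11868233]), 43.125)
press 12 f [ -0.7 -11.8] tcpS [ -43.7 -214.9] cmd [ -43.8 -212.6] t 46.4
(array([0.85554036, 0.13943191]), array([-189.79547794, -220.02551897]), 48.9)
```

View pics/w5.png

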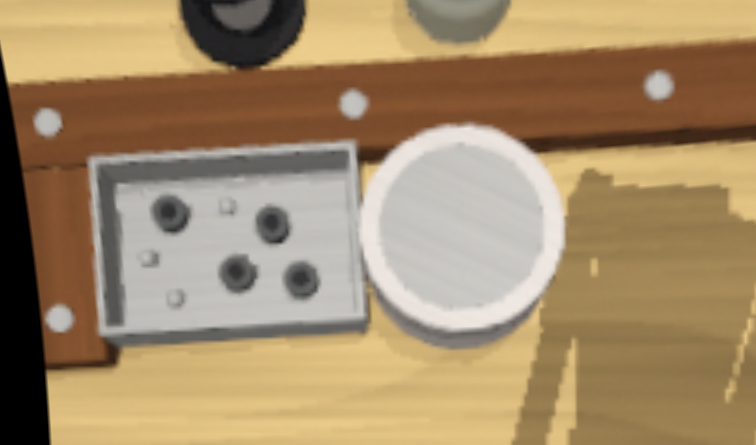

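The picture shows the tray in its corner, with its left end at column 95 against the short batten and its top edge against the long batten. The tin, centred at (462,228), touches the tray's end at (362,228) and the batten.

```bash
python3 -c "
from h import *
print(robot.hand_in())"
```

```text
the job is handed in; nothing more can be done
None
```

I handed the job in at about 49 s of the 64 s: the tray is home in the corner of the stop, the tin is against the long batten touching the tray's end, and the pushes stayed clear of everything else on the bench.

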